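# Index the model turntable and set its brake

## Robot

A 6-joint arm with a two-finger parallel gripper is mounted at the origin on the work surface. World frame = base frame: x ahead of the robot, y to its left, z up, the work surface at z = 0. Lengths are in m, angles in rad, forces in N, time in s.
With the tool pointing down it reaches from about 0.275 to 0.775 m from the base axis. Payload 14.6 kg.
Tool frame: the origin (TCP) lies at the very end of the fingers, on their centre line; the grasp point (between the pads) lies 19 mm behind it; z points along the fingers, y is the line along which they close (so a half turn about z gives the same grasp; the last joint's range is limited). The gripper opens to 85 mm and grips with 20 to 120 N. Pads are 22 mm wide; open, the fingers measure 114 mm over their backs; the gripper's body (76 mm by 85 mm) begins 54 mm behind the grasp point. The pads swing forward as they close: fully open they stand 13 mm farther back than shut.
Start: joints at [1.093, 0.263, -0.048, 1.259, 0, 1.415], TCP at [0.167, 0.498, 0.231] pointing down, gripper open.
Joint ranges: [-2.65, 2.65], [-0.89, 1.7], [-1.18, 1.37], [-2.13, 2.11], [-1.35, 1.29], [-3.14, 3.14]. Speed limits (rad/s): [1.89, 1.89, 2.57, 2.79, 3.14, 3.14].

## Interface

Orientations are given as a 3x3 rotation matrix whose columns are the frame's x, y, z axes.
In Python, from station import state, get_image, camera_params, finish_job gives the robot as it stands.
- The arm moves only by the tool apply_moves, never from a script. Its argument "commands" is a list of rows, each a list of 3 entries, a list of its own where there are three numbers: the finger opening in mm, from 0 to 85.4, then the shift along the world's x, y, z in mm, then the turn about the world's z in degrees. A call has 1 to 12 rows; each row is the pose to reach, as a shift and turn from the pose commanded when the call began; what a row does not reach only later rows make up. A row lasts 1/8 s, in which the tool goes at most 62.5 mm and 10.7 degrees, less where a joint would pass 70% of its speed; a pose out of reach is approached as far as the arm can. A call with a gripper value outside its range is refused whole. The fingers move at their own pace and stop on an object; "newtons" is the grip in N (left out, the last holds). Time passes only in rows, so rows that repeat a pose let the fingers close. It gives the time, the measured TCP pose, the force, the opening and the grip force at its end, in the units of the state.
- state(): the state, without advancing time (a new reading comes with each control period).
- get_image(name): name is "side" or "top" or "wrist"; returns the picture (384x512x3 uint8, red, green, blue); there is no depth.
- camera_params(name): a dict with "vfov" (degrees; the focal length in pixels is half the picture's height over the tangent of half this angle, whatever the lens; pixels are square), "cx", "cy" (the principal point, pixels), "rvec" (rotation vector, rad) and "tvec" (3), from world to camera coordinates, as OpenCV has them. Camera axes: x right, y down, z forward; pixel columns grow to the right and rows downward; lengths in m; the calibration is good to about 2 mm. The wrist camera is an equidistant fisheye: a pixel r from the principal point sees the ray r / f radians off the axis. A picture is of the moment at which its call begins: read the wrist's pose just before it. camera_params takes no time and is no camera call; for the wrist camera it gives the pose at the moment of the call.
- finish_job(): hands the job in; it is judged then, once.
The state is a dict: "time": time; "joint_positions": joint angles; "joint_vel": joint speeds; "joint_torque": joint torques, N m; "position": TCP position; "eef_rot": TCP orientation; "contact_force": force on the tool from outside, world axes, zero at the start; "torque": the same for the moment, N m; "width": finger opening in m; "grip_force": force on a finger pad.
Only numpy, scipy, OpenCV 4.12 (cv2) and the standard library are available. Lean on these libraries where they do the work, as an engineer would, in place of code of your own. Each camera call takes 0.05 s, during which the arm holds its last target. There are 200 camera calls.

## Task

With one fingertip, push gently on the side of an arm of the cast-iron turntable until its long pointed arm points straight at the cone-topped index post, not at the flat-headed post; then press the knurled brake knob fully down and draw the hand back. Do not grasp or lift anything: the little acrylic cell frame must ride round undisturbed in the middle of the turntable, and the red atom spheres and the bundle of rods must stay where they are.

Things in the scene. Friction and masses are not known exactly. Their poses are not given: they have to be found in the camera images.
- turntable: turning part, dark cast iron: a disc 100 mm across, top 50 mm above the table, with four arms at right angles. Origin on the vertical turning axis at table height; x along the long pointed arm, z up. Turns either way against friction (0.22 N m, about 2 N at the arms' ends) and stays where left; the index post is 0.6 to 1.9 rad away, one way or the other
- pointer_tip (a point): tip of the long pointed arm, 150 mm from the turning axis, 38 mm above the table; x outwards along the arm. Arms are 14 mm wide, underside 28 mm and top 48 mm above the table. The pointed arm has straight sides to 126 mm from the axis, then a cone-shaped arrowhead 24 mm thick at its root; the three short arms have straight sides to 105 mm and end in a round boss 20 mm across, centred 115 mm out
- turntable_base: fixed cast-iron foot, 170 mm across and at most 24 mm high, under the arms (beyond 85 mm from the axis there is free air under them); origin on the turning axis at table height. A lug 34 mm wide, 12 mm high runs along its -x axis to the brake's upright housing (42 mm across, 36 mm high, 175 mm from the axis)
- index_post: the cone-topped index post, fixed on the table: plain steel, 20 mm across, tapering from 25 mm height to a point 55 mm above the table; origin under its centre at table height. It stands 170 to 205 mm from the turning axis, just outside the sweep of the arms, to one side of where the pointed arm starts
- stop_post: the flat-headed post, fixed on the table: plain steel stem of 14 mm diameter with a flat round head of 28 mm diameter, 32 mm high; origin under its centre at table height. It stands on the other side of the pointed arm from the index post; not the one to point at
- brake_top (a point): centre of the top face of the knurled steel brake knob (30 mm diameter, 20 mm tall), about 64 mm above the table before it is pressed; z up. The knob sits on the upright housing on the turntable's lug
- brake_knob (a joint): travel of the brake knob straight down, m: about 0 up (start), 0.008 fully down against a solid stop. It resists with about 4 N and stays where it is pushed; it does not spring back
- cell_frame: loose clear acrylic cube frame, 46 mm along each edge, of 6 mm square bars, about 0.06 kg, standing on the middle of the turntable's disc; origin at the centre of its underside, about 50 mm above the table. It rides round with the turntable and must not be touched
- atom_a: loose glossy red plastic atom sphere, 40 mm across on a small flat foot, 41 mm high, standing on the table; origin under its centre at table height. Leave it alone
- atom_b: loose glossy red plastic atom sphere, 40 mm across on a small flat foot, 41 mm high, standing on the table; origin under its centre at table height. Leave it alone
- atom_c: loose glossy red plastic atom sphere, 40 mm across on a small flat foot, 41 mm high, standing on the table; origin under its centre at table height. Leave it alone
- atom_d: loose glossy red plastic atom sphere, 40 mm across on a small flat foot, 41 mm high, standing on the table; origin under its centre at table height. Leave it alone
- rod_bundle: loose bundle of seven grey aluminium bond rods 8 mm thick and 200 mm long lying along its x axis, 22 mm high; origin under its middle at table height. Leave it alone

How it is judged:
On the way, in this order (a step that is already met when the one before it is completed fails the run):
1. the pointed arm points at the cone-topped index post (y of index_post in the frame of pointer_tip between -0.01 and 0.01 m and x of index_post in the frame of pointer_tip above 0 m), for 0.2 s.
2. the brake knob is pressed fully down (value of joint brake_knob above 0.0065 m), for 0.1 s.
At the end, for the whole second after the job is handed in: The line of the pointed arm passes within 10 mm of the centre of the cone-topped post (it strikes the post), the turntable is at rest, the brake knob is down by more than 6.5 of its 8 mm, and the acrylic frame stands upright and at rest within 20 mm of the middle of the turntable (all of step 1 and value of joint brake_knob above 0.0065 m and angular speed of turntable below 0.05 rad/s and linear speed of cell_frame below 0.02 m/s and horizontal distance between cell_frame and turntable below 0.02 m and angle between cell_frame's own z axis and vertical below 0.15 rad); the robot touches nothing.
It fails at once if the acrylic frame is lifted, shoved more than 15 mm or tipped (distance of cell_frame from where it was at the start of the episode above 0.015 m or angle between cell_frame's own z axis and vertical above 0.2 rad).
It fails at once if the acrylic frame is touched by the robot with more than 1 N (contact force between any of the fingers, the arm and cell_frame above 1 N).
It fails at once if the turntable is squeezed or shoved with more than 40 N (contact force between the fingers and turntable above 40 N).
It fails at once if an atom sphere or the rod bundle is moved by more than 20 mm or lifted (distance of any of atom_a, atom_b, atom_c, atom_d, rod_bundle from where it was at the start of the episode above 0.02 m).
It also fails if it takes over 58 s, if anything falls off the work surface, if the arm or the gripper's body presses on something with over 40 N, if the wrist force passes 120 N, or if a joint passes its speed limit or range.

## Working session

There is one attempt and no reset: what is moved stays moved. The work goes in short steps, Python scripts to look and compute and a tool call to move; the robot and the scene stay as the last step left them, time stands still between calls to the robot, and variables do not carry over. Pictures are saved under pics/ and viewed, at most 10 in all, crops included, and the job is handed in when it is done.

Besides the shell and the picture viewer there is one more tool, called by a JSON object that holds its "api" and its "payload", one argument or row to a line. apply_moves: Moves the arm, as the interface text tells. Its arguments: {"type":"object","properties":{"commands":{"type":"array"},"newtons":{"type":"number"}},"required":["commands"]}

```bash
mkdir -p pics
cat > h.py <<'E'
import numpy as np, cv2
from station import state, get_image, camera_params, finish_job
def shot(n,f):
    p=camera_params(n); im=get_image(n); cv2.imwrite(f,im[:,:,::-1]); return im,p
def cast(p,uv,z):
    f=192/np.tan(np.radians(p['vfov'])/2); R=cv2.Rodrigues(np.array(p['rvec'],float))[0]; t=np.array(p['tvec'],float).ravel()
    d=R.T@np.array([(uv[0]-p['cx'])/f,(uv[1]-p['cy'])/f,1]); c=-R.T@t
    return c+d*(z-c[2])/d[2]
def proj(p,X):
    f=192/np.tan(np.radians(p['vfov'])/2); R=cv2.Rodrigues(np.array(p['rvec'],float))[0]
    q=R@np.array(X,float)+np.array(p['tvec'],float).ravel(); return q[:2]/q[2]*f+[p['cx'],p['cy']]
E
python3 - <<'E'
from h import *
for n in ('top','side'):
    im,p=shot(n,f'pics/{n}0.png'); print(n,p)
a=[cv2.imread(f'pics/{n}0.png') for n in('top','side')]
cv2.imwrite('pics/top0b.png',cv2.resize(a[0],(800,600),interpolation=cv2.INTER_CUBIC))
s=state();print(s['time'],s['position'],s['eef_rot'],s['width'])
E
```

```text
top {'vfov': 51.57182776033716, 'cx': 252.76655738761687, 'cy': 190.57017707404646, 'rvec': array([ 2.18779949, -2.16101342,  0.13549494]), 'tvec': array([-0.12763407,  0.55819338,  1.00878911])}
side {'vfov': 56.88659853423809, 'cx': 257.67300792825665, 'cy': 196.8774484164168, 'rvec': array([ 2.17090852, -0.73690313,  0.35308336]), 'tvec': array([-0.54655947,  0.21740033,  0.65220012])}
0.1 [0.16642168 0.49766087 0.23084954] [[-9.48349834e-01  3.17226068e-01 -4.62843395e-04]
 [ 3.17226367e-01  9.48349430e-01 -8.88948485e-04]
 [ 1.56939637e-04 -9.89860277e-04 -9.99999498e-01]] 0.08558911036910588
```

View pics/top0b.png

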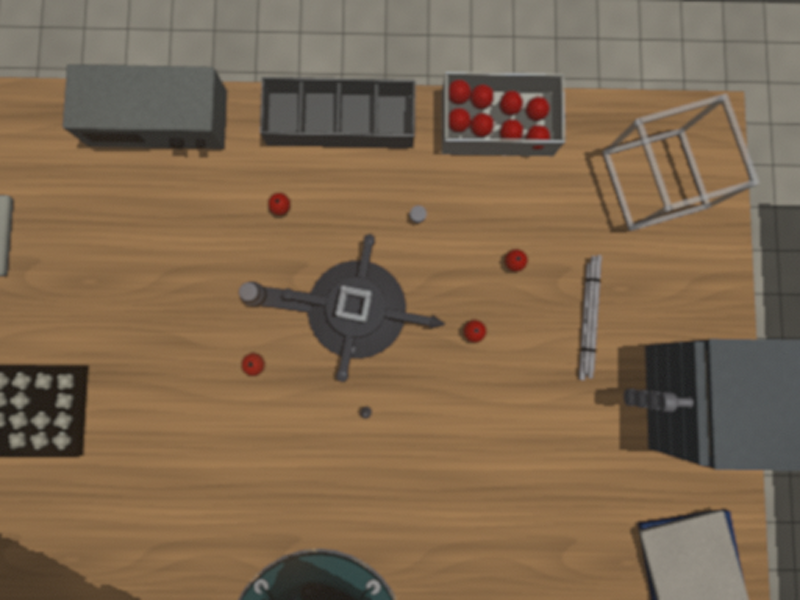

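View pics/side0.png

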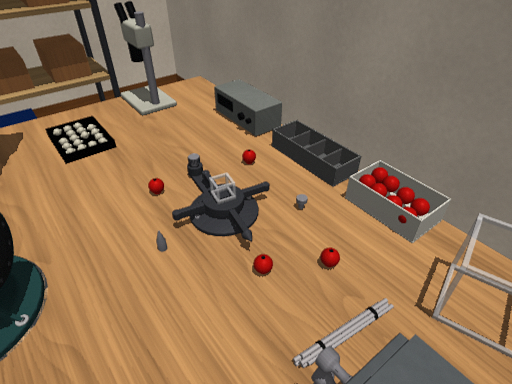

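The top view (800x600) shows the turntable at about (357,309), pointer tip (440,322), cone post (365,412), flat post (417,214) and brake (250,292). The side view agrees: cone (161,241), flat post (301,202).

Run:
```python
from h import *
p=camera_params('top');ps=camera_params('side');k=1/1.5625
for n,u,z in [('tip',(441,323),.038),('boss L',(287,295),.048),('boss up',(369,238),.048),('boss dn',(342,377),.048),('disc',(357,308),.024),('frame',(353,303),.096),('cone',(365,412),.055),('stop',(417,213),.032),('brake',(249,292),.064),
 ('atom',(279,204),.02),('atom',(516,260),.02),('atom',(474,331),.02),('atom',(253,364),.02)]:
    X=cast(p,np.array(u)*k,z); print(n,X.round(4),proj(ps,X).round(1))
a=cv2.imread('pics/top0.png')[130:280,150:310]; b=cv2.imread('pics/side0.png')[140:260,140:320]
cv2.imwrite('pics/topc.png',cv2.resize(a,(640,600),interpolation=cv2.INTER_CUBIC))
cv2.imwrite('pics/sidec.png',cv2.resize(b,(720,480),interpolation=cv2.INTER_CUBIC))
```

```text
tip [ 0.5179 -0.1975  0.038 ] [250.3 238.4]
boss L [0.5601 0.0569 0.048 ] [204.6 171.5]
boss up [ 0.6573 -0.0762  0.048 ] [265.9 182.6]
boss dn [ 0.4275 -0.036   0.048 ] [175.5 211.5]
disc [ 0.5423 -0.0573  0.024 ] [223.7 204.2]
frame [ 0.5436 -0.0541  0.096 ] [221.7 179.6]
cone [ 0.3724 -0.0744  0.055 ] [160.  229.4]
stop [ 0.705  -0.1566  0.032 ] [301.4 196.6]
brake [0.5624 0.1158 0.064 ] [193.4 156. ]
atom [0.7199 0.0797 0.02  ] [248.9 156.1]
atom [ 0.6286 -0.3272  0.02  ] [330.2 257. ]
atom [ 0.5063 -0.2549  0.02  ] [262.6 263.3]
atom [0.4468 0.1144 0.02  ] [156.4 185.4]
```

View pics/topc.png

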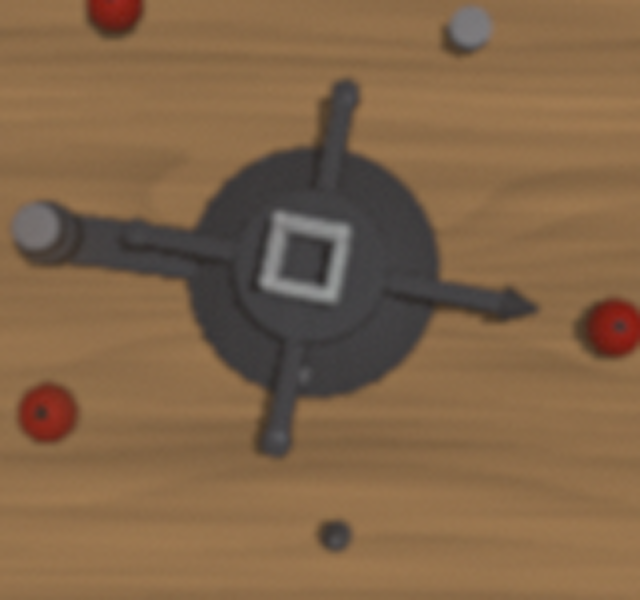

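View pics/sidec.png

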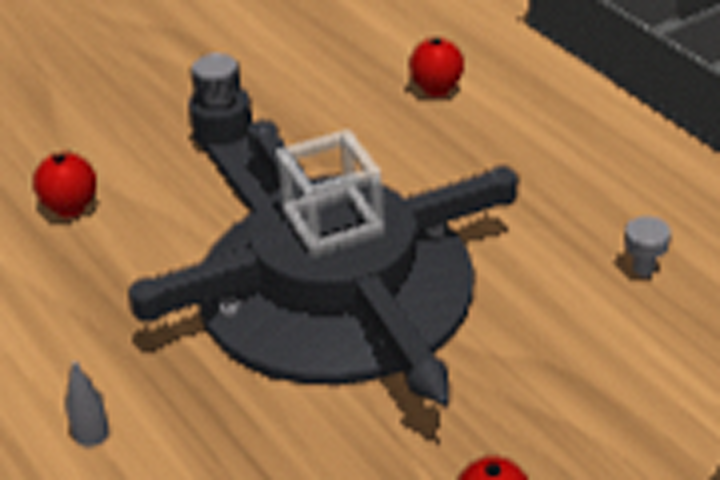

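Crop pixels: bosses at (345,92) and (274,440), pointer tip (535,307), cone post (335,535). In the side crop the cone tip is at (75,365) and its foot at (88,435). The boss radius (117 mm) and brake distance (174 mm) match the given sizes.

Run:
```python
from h import *
p=camera_params('top');ps=camera_params('side')
c=lambda U,V:((U+.5)/4-.5+150,(V+.5)/4-.5+130)
d=lambda U,V:((U+.5)/4-.5+140,(V+.5)/4-.5+140)
for n,q,uv,z in [('tip',p,c(337,534),.055),('mid',p,c(335,535),.03),('side tip',ps,d(75,365),.055),('side foot',ps,d(89,432),.0),('bossU side',ps,d(505,177),.048),('bossD side',ps,d(142,290),.048),('up',p,c(345,92),.048),('dn',p,c(274,440),.048),('disc',p,c(312,266),.05),('base',p,c(314,271),.02),('brake top',p,c(37,225),.064),('brake side',ps,d(216,65),.064)]:
    print(n,cast(q,uv,z).round(4))
```

```text
tip [ 0.3738 -0.0751  0.055 ]
mid [ 0.3713 -0.0731  0.03  ]
side tip [ 0.3678 -0.0762  0.055 ]
side foot [ 0.3675 -0.0727  0.    ]
bossU side [ 0.654  -0.0802  0.048 ]
bossD side [ 0.4259 -0.0375  0.048 ]
up [ 0.6565 -0.0754  0.048 ]
dn [ 0.4316 -0.034   0.048 ]
disc [ 0.5425 -0.0562  0.05  ]
base [ 0.542  -0.0562  0.02  ]
brake top [0.5649 0.1171 0.064 ]
brake side [0.5633 0.1158 0.064 ]
```

{"api": "apply_moves", "payload": {
  "commands": [
    [0,[30,-50,0],8.5],
    [0,[60,-100,0],8.5],
    [0,[90,-150,0],8.5],
    [0,[120,-200,0],8.5],
    [0,[150,-250,0],8.5],
    [0,[180,-300,0],8.5],
    [0,[210,-350,0],8.5],
    [0,[240,-400,0],8.5],
    [0,[270,-450,0],8.5],
    [0,[300,-500,0],8.5],
    [0,[330,-550,0],8.5],
    [0,[360,-600,0],8.5]
  ]
}}

```text
time: 1.6
position: [0.5271, -0.104, 0.2311]
eef_rot: [[-0.985, 0.174, -0.0], [0.174, 0.985, 0.0], [0.0, 0.0, -1.0]]
contact_force: [0.2, -0.1, 0.4]
width: 0.0001
grip_force: 0.0
```

{"api": "apply_moves", "payload": {
  "commands": [
    [0,[20,-35,0],0],
    [0,[40,-69,0],0],
    [0,[40,-69,-50],0],
    [0,[40,-69,-100],0],
    [0,[40,-69,-140],0],
    [0,[40,-69,-170],0],
    [0,[40,-69,-185],0],
    [0,[40,-69,-196],0],
    [0,[40,-69,-196],0]
  ]
}}

```text
time: 2.72
position: [0.5666, -0.1711, 0.0353]
eef_rot: [[-0.985, 0.174, -0.0], [0.174, 0.985, 0.0], [0.0, 0.0, -1.0]]
contact_force: [0.2, -0.3, 0.5]
width: -0.0001
grip_force: 0.0
```

Run:
```python
from h import *
s=state(); P=s['position']; print(s['time'],P,s['contact_force'])
A=np.array([.5422,-.0565])
def pos(th,off,r=.11):
    t=np.radians(th); return A+r*np.array([np.cos(t),np.sin(t)])+off*np.array([-np.sin(t),np.cos(t)])
for th,off in [(-100,.022)]+[(t,.018) for t in range(-102,-175,-4)]+[(-172,.018),(-173,.018),(-174,.018)]:
    print(th,((pos(th,off)-P[:2])*1e3).round(0), th+100)
ims=[shot(n,f'pics/{n}1.png')[0] for n in ('top','side')]
cv2.imwrite('pics/a1.png',np.hstack([cv2.resize(ims[0][130:280,150:310],(400,375)),cv2.resize(ims[1][140:280,140:290],(400,375))])[:,:,::-1])
```

```text
2.725 [ 0.56658645 -0.17111353  0.03526343] [ 0.24758454 -0.30837811  0.47305136]
-100 [-22.   2.] 0
-102 [-30.   3.] -2
-106 [-37.   4.] -6
-110 [-45.   5.] -10
-114 [-53.   7.] -14
-118 [-60.   9.] -18
-122 [-67.  12.] -22
-126 [-74.  15.] -26
-130 [-81.  19.] -30
-134 [-88.  23.] -34
-138 [-94.  28.] -38
-142 [-100.   33.] -42
-146 [-106.   38.] -46
-150 [-111.   44.] -50
-154 [-115.   50.] -54
-158 [-120.   57.] -58
-162 [-123.   64.] -62
-166 [-127.   71.] -66
-170 [-130.   78.] -70
-174 [-132.   85.] -74
-172 [-131.   81.] -72
-173 [-131.   83.] -73
-174 [-132.   85.] -74
```

View pics/a1.png

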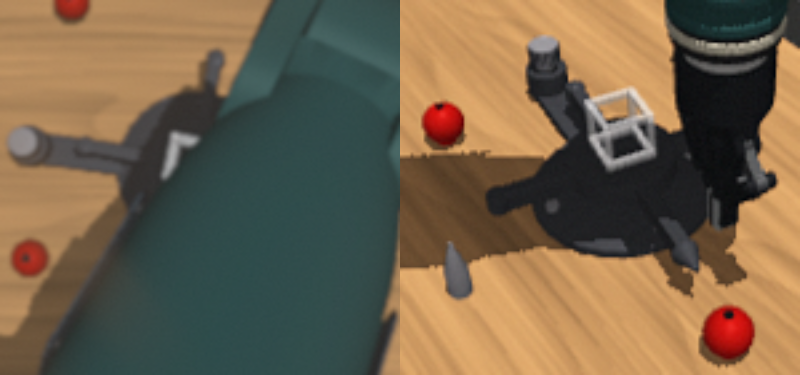

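The side view shows the closed fingertip beside the pointed arm, on the side away from the cone post, and the frame is clear. I'll start the push slowly.

{"api": "apply_moves", "payload": {
  "commands": [
    [0,[-8,1,-1],0],
    [0,[-15,1,-1],0],
    [0,[-20,2,-1],0],
    [0,[-24,2,-1],0],
    [0,[-28,3,-1],-1],
    [0,[-32,3,-1],-3],
    [0,[-37,4,-1],-6],
    [0,[-41,4,-1],-8],
    [0,[-45,5,-1],-10],
    [0,[-49,6,-1],-12],
    [0,[-53,7,-1],-14]
  ]
}}

```text
time: 4.2
position: [0.5133, -0.1642, 0.0343]
eef_rot: [[-0.913, 0.409, 0.0], [0.409, 0.913, -0.0], [-0.0, -0.0, -1.0]]
contact_force: [0.5, -1.9, 1.1]
width: -0.0
grip_force: 1.1
```

{"api": "apply_moves", "payload": {
  "commands": [
    [0,[-4,1,0],-2],
    [0,[-7,2,0],-4],
    [0,[-11,3,0],-6],
    [0,[-14,5,0],-8],
    [0,[-18,6,0],-10],
    [0,[-21,8,0],-12],
    [0,[-25,10,0],-14],
    [0,[-28,12,0],-16],
    [0,[-32,14,0],-18],
    [0,[-35,16,0],-20],
    [0,[-38,18,0],-22],
    [0,[-41,21,0],-24]
  ]
}}

```text
time: 5.7
position: [0.4722, -0.1432, 0.0343]
eef_rot: [[-0.667, 0.745, -0.0], [0.745, 0.667, -0.0], [-0.0, -0.001, -1.0]]
contact_force: [0.4, -3.1, 0.0]
width: -0.0
grip_force: 1.1
```

Run:
```python
from h import *
ims=[shot(n,f'pics/{n}2.png')[0] for n in ('top','side')]
cv2.imwrite('pics/a2.png',np.hstack([cv2.resize(ims[0][130:280,150:310],(400,375)),cv2.resize(ims[1][140:280,140:290],(400,375))])[:,:,::-1])
```

```text
(no output)
```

View pics/a2.png

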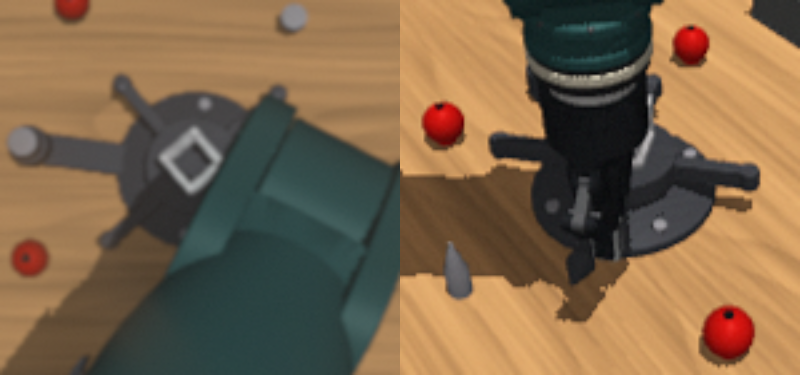

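The arms have turned by about 40° and the frame is riding along. I'll continue to −162°.

{"api": "apply_moves", "payload": {
  "commands": [
    [0,[-3,2,0],-2],
    [0,[-6,5,0],-4],
    [0,[-9,7,0],-6],
    [0,[-12,10,0],-8],
    [0,[-14,13,0],-10],
    [0,[-17,16,0],-12],
    [0,[-19,19,0],-14],
    [0,[-21,22,0],-16],
    [0,[-24,26,0],-18],
    [0,[-26,29,0],-20],
    [0,[-28,33,0],-22],
    [0,[-29,36,0],-24]
  ]
}}

```text
time: 7.3
position: [0.443, -0.107, 0.0342]
eef_rot: [[-0.307, 0.952, -0.001], [0.952, 0.307, -0.0], [-0.0, -0.001, -1.0]]
contact_force: [-0.3, -2.4, -0.2]
width: -0.0001
grip_force: 1.1
```

Run:
```python
from h import *
ims=[shot(n,f'pics/{n}3.png')[0] for n in ('top','side')]
cv2.imwrite('pics/a3.png',np.hstack([cv2.resize(ims[0][130:280,150:310],(400,375)),cv2.resize(ims[1][140:280,140:290],(400,375))])[:,:,::-1])
```

```text
(no output)
```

View pics/a3.png

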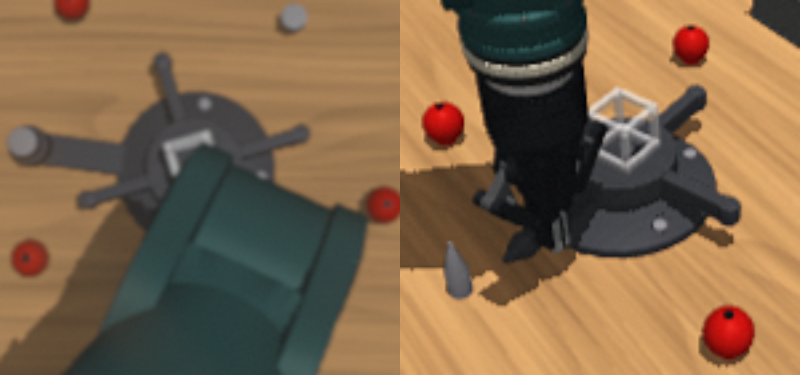

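Three bosses are visible in the top crop, at (162,62), (300,133) and (85,201). I'll compute the heading from them.

Run:
```python
from h import *
p=camera_params('top'); A=np.array([.5422,-.0565])
c=lambda U,V:((U+.5)/2.5-.5+150,(V+.5)/2.5-.5+130)
L,R,U=[cast(p,c(*q),.048)[:2] for q in((85,201),(300,133),(162,62))]
h=lambda v:np.degrees(np.arctan2(v[1],v[0]))
print(L,R,(L+R)/2,np.linalg.norm(L-R)/2, h(R-L)-90, h(U-A)-180, h(L-A)-270+360*0, h(np.array([.370,-.0745])-A))
```

```text
[0.50543055 0.05524404] [ 0.57838834 -0.16394571] [ 0.54190945 -0.05435083] 0.11550647994817756 -161.58986539716602 -161.45777879066588 -161.7861758720171 -174.03256543336994
```

The measured heading is −161.6° and the target is −174.0°. I'll creep the rest of the way, back off and lift.

{"api": "apply_moves", "payload": {
  "commands": [
    [0,[-2,3,0],-2],
    [0,[-4,7,0],-4],
    [0,[-5,10,0],-6],
    [0,[-7,14,0],-8],
    [0,[-8,17,0],-10],
    [0,[-9,19,0],-11],
    [0,[-9,21,0],-12],
    [0,[-9,22,0],-12.4],
    [0,[-9,22,0],-12.4],
    [0,[-8,14,0],-12.4],
    [0,[-6,-2,0],-12.4],
    [0,[-6,-10,0],-12.4]
  ]
}}

```text
time: 8.9
position: [0.4379, -0.1185, 0.0343]
eef_rot: [[-0.097, 0.995, 0.0], [0.995, 0.097, -0.0], [-0.0, 0.0, -1.0]]
contact_force: [-0.2, 0.3, -0.5]
width: -0.0001
grip_force: 0.0
```

{"api": "apply_moves", "payload": {
  "commands": [
    [0,[0,0,40],0],
    [0,[0,0,90],0],
    [0,[0,20,120],0],
    [0,[0,70,120],0],
    [0,[0,120,120],0],
    [0,[0,170,120],0],
    [0,[0,220,120],0],
    [0,[0,250,120],0],
    [0,[0,270,120],0]
  ]
}}

```text
time: 10.02
position: [0.4376, 0.1539, 0.1542]
eef_rot: [[-0.099, 0.995, -0.0], [0.995, 0.099, 0.0], [0.0, -0.0, -1.0]]
contact_force: [0.5, -0.3, -0.6]
width: 0.0002
grip_force: 0.0
```

Run:
```python
from h import *
s=state();print(s['time'],s['position'])
ims=[shot(n,f'pics/{n}4.png')[0] for n in ('top','side')]
cv2.imwrite('pics/a4.png',np.hstack([cv2.resize(ims[0][130:280,150:310],(400,375)),cv2.resize(ims[1][140:280,140:290],(400,375))])[:,:,::-1])
```

```text
10.025 [0.43758076 0.15388276 0.15423603]
```

View pics/a4.png

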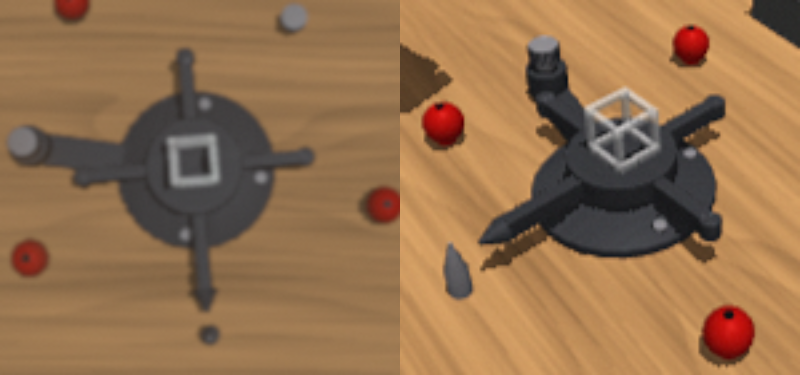

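The pointer tip at (205,309) lines up with the cone post at (209,335). The other bosses are at (185,57), (83,178) and (305,156). I'll check the offset numerically.

Run:
```python
from h import *
p=camera_params('top'); A=np.array([.5422,-.0565])
c=lambda U,V:((U+.5)/2.5-.5+150,(V+.5)/2.5-.5+130)
L,R,U,T,C=[cast(p,c(*q),z)[:2] for q,z in(((83,178),.048),((305,156),.048),((185,57),.048),((205,309),.038),((209,335),.045))]
h=lambda v:np.degrees(np.arctan2(v[1],v[0]))
print((L+R)/2, h(R-L)-90, h(U-A)-180,h(T-A),h(T-U),'cone',h(C-A),C)
P=state()['position']; print((np.array([.5643,.1165,.064])-P)*1e3)
```

```text
[ 0.54176555 -0.05563703] -173.56289641958023 -173.67331621814938 -175.20228774843207 -174.52795064403674 cone -174.34567372001595 [ 0.37157386 -0.07339339]
[126.63932334 -37.38726503 -90.19603703]
```

The pointing error is under 1°, about 3 mm at the post. Next I'll press the brake.

{"api": "apply_moves", "payload": {
  "commands": [
    [0,[40,-12,0],0],
    [0,[85,-25,0],0],
    [0,[127,-37,0],0],
    [0,[127,-37,-35],0],
    [0,[127,-37,-65],0],
    [0,[127,-37,-80],0],
    [0,[127,-37,-87],0],
    [0,[127,-37,-90],0],
    [0,[127,-37,-92],0],
    [0,[127,-37,-94],0],
    [0,[127,-37,-96],0]
  ]
}}

```text
time: 11.5
position: [0.565, 0.1158, 0.0587]
eef_rot: [[-0.098, 0.995, 0.001], [0.995, 0.098, -0.0], [-0.0, 0.001, -1.0]]
contact_force: [0.4, -1.2, 3.3]
width: -0.0
grip_force: 1.8
```

{"api": "apply_moves", "payload": {
  "commands": [
    [0,[0,0,-1],0],
    [0,[0,0,-2],0],
    [0,[0,0,-3],0],
    [0,[0,0,-3],0],
    [0,[0,0,-4],0],
    [0,[0,0,-4],0]
  ]
}}

```text
time: 12.25
position: [0.5651, 0.1159, 0.0558]
eef_rot: [[-0.098, 0.995, 0.002], [0.995, 0.098, -0.0], [-0.0, 0.002, -1.0]]
contact_force: [-4.3, -3.9, 25.6]
width: -0.0002
grip_force: 12.8
```

The knob is against its stop: 25 N at z = 0.056. I'll draw back.

{"api": "apply_moves", "payload": {
  "commands": [
    [0,[0,0,5],0],
    [0,[0,0,30],0],
    [0,[0,0,80],0],
    [0,[0,0,120],0],
    [0,[-40,40,120],0],
    [0,[-80,80,120],0],
    [0,[-120,120,120],0],
    [0,[-120,160,120],0],
    [0,[-120,160,120],0],
    [0,[-120,160,120],0]
  ]
}}

```text
time: 13.5
position: [0.4442, 0.2756, 0.1739]
eef_rot: [[-0.098, 0.995, -0.001], [0.995, 0.098, -0.0], [-0.0, -0.001, -1.0]]
contact_force: [0.8, -0.3, 0.2]
width: -0.0002
grip_force: 0.0
```

Run:
```python
from h import *
s=state();print(s['time'],s['position'],s['contact_force'])
ims=[shot(n,f'pics/{n}5.png')[0] for n in ('top','side')]
cv2.imwrite('pics/a5.png',np.hstack([cv2.resize(ims[0][130:280,150:310],(400,375)),cv2.resize(ims[1][140:280,140:290],(400,375))])[:,:,::-1])
```

```text
13.5 [0.44422277 0.2755977  0.17392066] [ 0.79383762 -0.29126912  0.24189249]
```

View pics/a5.png

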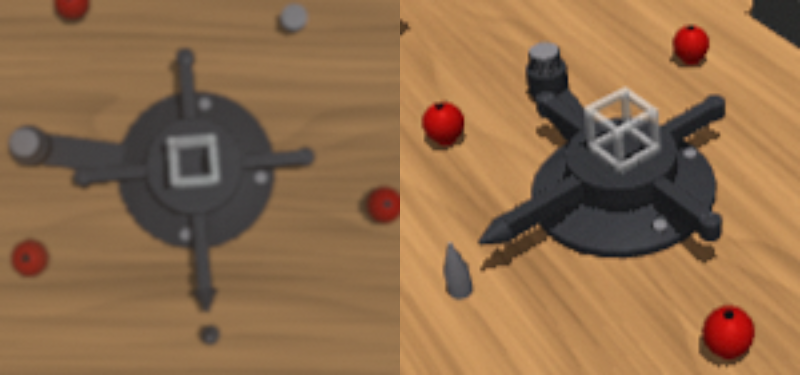

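The knob now sits visibly lower (its top moved from row 40 to 46 in the side crop). The pointer at (205,309) still aims at the cone post at (209,335), the frame is upright in the middle, and nothing else moved.

```bash
python3 -c "
from station import finish_job; print(finish_job())"
```

```text
the job is handed in; nothing more can be done
None
```

The job is handed in (no verdict was returned): the pointed arm is within about 1° (3 mm) of the cone-topped post, the brake knob is pressed to its stop, the hand is clear, and the frame, the atoms in view and the posts look undisturbed.

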